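# Show the short socket extension to the inspection camera

### The job

Start the inspection station by pressing its green button fully down and letting it spring back, then take the short socket extension out of the blue rack and show its socket end (the thick end) to the camera: hold the extension level in the air, in line with the lens axis, at the height of the lens, with the socket end facing the lens and about 6 cm in front of the glass. Finish while holding it still there; do not let go or put it down. Touch the camera and its stand with nothing, and leave the other tools where they lie.

Things in the scene. Friction and masses are not known exactly. Their poses are not given: they have to be found in the camera images.
- ext_short: short socket extension: pale steel bar 140 mm long, 0.16 kg, the shorter of the two pale bars in the rack. Origin at mid-length on its underside as it lies; y runs along it to the thick socket end, z up. Round shank 16 mm wide, 18 mm high (y -56 to 40 mm); socket end 22 mm wide, 24 mm high (y 40 to 70); square drive end 13 mm (y -70 to -56). Balances near the middle; a 40 N grip holds it level
- socket_end (a point): centre of the end face of the short extension's thick socket end (70 mm from its middle along its y axis, 12 mm above its underside)
- drive_end (a point): centre of the end face of the short extension's thin square drive end (70 mm from its middle along -y, 8 mm above its underside)
- shank_mid (a point): the place to grip the short extension: centre of the shank at mid-length, 9 mm above its underside; axes as ext_short. In the rack it lies level within about 4 degrees
- rack: fixed blue rack, 225 (x) x 112 mm (y); origin at the centre of its underside. Three parts lie across it along its y, at x = -70, 0, 70 mm (which is where varies), on two black rails (y = -42, 42 mm, 10 mm thick), tops 30 mm above the table; lips beside each part reach 39 mm. Between the rails 74 mm are free down to 8 mm, for fingers to grip a part's middle from above; parts lift straight out
- ext_long: the long socket extension: a pale steel bar 250 mm long, up to 23 mm thick, lying in the rack; leave it. Origin at mid-length on its underside, y along it
- punch: dark brown steel punch, 160 mm long, 16 mm thick, lying in the rack; leave it. Origin at mid-length on its underside, y along it
- camera_stand: fixed stand of the inspection camera: dark base plate 110 x 90 mm, 14 mm high, 22 mm column 328 mm tall, 35 mm behind its middle; origin at the centre of the underside. It carries the camera head, a black box 56 mm wide and high with a white ring light 54 mm across; the lens looks level along the stand's -x axis
- lens (a point): centre of the lens's front glass, 50 mm from the stand's middle along the stand's -x; lens barrel 32 mm across. The head's height varies: glass 170 to 240 mm above the table. Axes as the stand's: the lens looks level along -x, z is up; a point 60 mm in front of the glass is x = -0.060 m, y = 0, z = 0 in this frame
- control_box: fixed yellow control box, 80 x 70 mm, 40 mm high, with the green start button in the middle of its top; origin at the centre of its underside
- start_button (a joint): travel of the green start button, m: 0 released, 0.006 fully down (straight down); a spring, about 5 N when fully down
- start_button_top (a point): centre of the top face of the green start button, diameter 30 mm
- battery: black battery pack with a red catch, 67 x 121 x 84 mm, standing on the table; leave it. Origin at the centre of its underside
- tape_roll: roll of black tape, 62 mm across, 19 mm high, lying on the table; leave it. Origin at the centre of its underside

How it is judged (in metres and radians):
On the way, in this order (a step that is already met when the one before it is completed fails the run):
1. the start button is pressed fully down (value of joint start_button above 0.005 m), for 0.05 s.
2. the start button has sprung back (value of joint start_button below 0.001 m), for 0.1 s.
3. the short extension is lifted out of the rack (height (world z) of shank_mid above 0.08 m and contact force between ext_short and the fingers above 1 N), for 0.2 s.
At the end, for the whole second after the job is handed in: The fingers alone hold the short extension still in the air: socket end facing the lens, 40 to 80 mm in front of the glass, within 15 mm of the lens axis sideways and in height; its length within 0.2 rad (11 degrees) of that axis, so level; the button released (x of socket_end in the frame of lens between -0.08 and -0.04 m and y of socket_end in the frame of lens between -0.015 and 0.015 m and z of socket_end in the frame of lens between -0.015 and 0.015 m and x of drive_end in the frame of lens below -0.16 m and angle between the y axis of ext_short and the x axis of lens, either way round below 0.2 rad and contact force between ext_short and the fingers above 1 N and contact force between ext_short and rack below 0.1 N and contact force between ext_short and control_box below 0.1 N and linear speed of ext_short below 0.02 m/s and value of joint start_button below 0.001 m); the arm keeps its last pose, push and grip.
It fails at once if the camera or its stand is touched (contact force between camera_stand and the fingers above 0.5 N or contact force between camera_stand and the arm above 0.5 N or contact force between camera_stand and ext_short above 0.5 N).
It fails at once if another tool (long extension, punch, battery pack or tape roll) is moved more than 25 mm (distance of any of ext_long, punch, battery, tape_roll from where it was at the start of the episode above 0.025 m).
It also fails if it takes over 69 s, if anything falls off the work surface, if the arm or the gripper's body presses on something with over 40 N, if the wrist force passes 120 N, or if a joint passes its speed limit or range.

### The arm

A 7-joint arm with a two-finger parallel gripper is mounted at the origin on the work surface; the furniture and walls round the work are solid. World frame = base frame: x ahead of the robot, y to its left, z up, the work surface at z = 0. Lengths are in mm, angles in rad, forces in N, time in s.
With the tool pointing down it reaches from about 350 to 900 mm from the base axis. Payload 8.1 kg.
Tool frame: the origin (TCP) lies at the very end of the fingers, on their centre line; the grasp point (between the pads) lies 19 mm behind it; z points along the fingers, y is the line along which they close (so a half turn about z gives the same grasp; the last joint's range is limited). The gripper opens to 85 mm and grips with 20 to 120 N. Pads are 22 mm wide; open, the fingers measure 114 mm over their backs; the gripper's body (76 mm by 85 mm) begins 54 mm behind the grasp point. The pads swing forward as they close: fully open they stand 13 mm farther back than shut.
Start: joints at [1.226, 0.434, 0.025, 1.573, -0.012, 1.134, -0.075], TCP at [149.632, -606.839, 203.923] pointing down, gripper open.
Joint ranges: [-2.62, 2.62], [-0.44, 2.09], [-1.27, 1.32], [0.08, 2.57], [-1.32, 4.46], [0.12, 2], [-2.74, 2.74]. Speed limits (rad/s): [2.22, 2.22, 3.01, 3.01, 3.14, 3.14, 3.14].

### API

Orientations are given as a unit quaternion [w, x, y, z].
In Python, from workcell import manip, eyes, ticket gives the robot as it stands.
- The arm moves only by the tool send_rows, never from a script. Its argument "rows" is a list that holds one entry, the list of rows, each a list of 4 numbers: the shift along the tool's x, y, z in m, then the turn about the tool's z in degrees. In form: [[[dx, dy, dz, roll], ...]]. A call has exactly 10 rows; each row is the pose to reach, as a shift and turn from the pose commanded when the call began, along the tool's axes at that moment; what a row does not reach only later rows make up. A row lasts 1/10 s, in which the tool goes at most 50 mm and 8.59 degrees, less where a joint would pass 70% of its speed; a pose out of reach is approached as far as the arm can. A call with a gripper value outside its range is refused whole. "grip" is the closure, from 0 (fully open) to 1 (shut), set as the call begins (left out, the last holds). The fingers move at their own pace and stop on an object; "newtons" is the grip in N (left out, the last holds). Time passes only in rows, so rows that repeat a pose let the fingers close, or fill a call up. It gives the time, the measured TCP pose, the force, the opening and the grip force at its end, in the units of the state.
- manip.read_state(): the state, without advancing time (a new reading comes with each control period).
- eyes.read_camera(name): name is "scene" or "top"; returns the picture (420x560x3 uint8, red, green, blue); there is no depth.
- eyes.camera_model(name): a dict with "fx", "fy", "cx", "cy" (pixels), "rvec" (rotation vector, rad) and "tvec" (3), from world to camera coordinates, as OpenCV has them. Camera axes: x right, y down, z forward; pixel columns grow to the right and rows downward; lengths in mm; the calibration is good to about 2 mm. A picture is of the moment at which its call begins. camera_model takes no time and is no camera call.
- ticket.close_job(): hands the job in; it is judged then, once.
The state is a dict: "time_s": time; "qpos": joint angles; "qd": joint speeds; "tau": joint torques, N m; "tool_pos": TCP position; "tcp_rot": TCP orientation; "contact_force": force on the tool from outside, world axes, zero at the start; "ft_torque": the same for the moment, N m; "opening": finger opening in mm; "gripper_force": force on a finger pad.
Only numpy, scipy, OpenCV 4.12 (cv2) and the standard library are available. Lean on these libraries where they do the work, as an engineer would, in place of code of your own. Each camera call takes 0.05 s, during which the arm holds its last target. There are 200 camera calls.

## Working session

There is one attempt and no reset: what is moved stays moved. The work goes in short steps, Python scripts to look and compute and a tool call to move; the robot and the scene stay as the last step left them, time stands still between calls to the robot, and variables do not carry over. Pictures are saved under pics/ and viewed, at most 10 in all, crops included, and the job is handed in when it is done.

Besides the shell and the picture viewer there is one more tool, called after ">>>" by a JSON object that holds its "api" and its "payload". send_rows: Moves the arm, as the interface text tells. Its arguments: {"type":"object","properties":{"rows":{"type":"array"},"grip":{"type":"number"},"newtons":{"type":"number"}},"required":["rows"]}

```bash
mkdir -p pics; cat > h.py <<'E'
import numpy as np, cv2
from workcell import manip, eyes, ticket
def cam(n):
    m=eyes.camera_model(n); K=np.array([[m['fx'],0,m['cx']],[0,m['fy'],m['cy']],[0,0,1.]])
    return K,cv2.Rodrigues(np.array(m['rvec'],float))[0],np.array(m['tvec'],float).reshape(3)
def proj(n,P):
    K,R,t=cam(n); p=(K@(R@np.atleast_2d(np.array(P,float)).T+t[:,None])).T; return p[:,:2]/p[:,2:]
def onz(n,uv,z):
    K,R,t=cam(n); C=-R.T@t; out=[]
    for u,v in uv:
        d=R.T@np.linalg.solve(K,[u,v,1]); out.append(C+d*(z-C[2])/d[2])
    return np.round(out,1)
def tri(a,b):
    A=[];
    for n,uv in((('scene'),a),(('top'),b)):
        K,R,t=cam(n); A.append(K@np.c_[R,t])
    X=cv2.triangulatePoints(A[0],A[1],np.array(a,float).T.reshape(2,-1),np.array(b,float).T.reshape(2,-1)); return (X[:3]/X[3]).T.round(1)
def snap(n,f,crop=None,s=1):
    im=eyes.read_camera(n)[:,:,::-1]; 
    if crop: x0,y0,x1,y1=crop; im=im[y0:y1,x0:x1]
    cv2.imwrite('pics/'+f,cv2.resize(im,None,fx=s,fy=s,interpolation=cv2.INTER_CUBIC))
E
python3 - <<'E'
from h import *
snap('scene','s1.png',s=1.42); snap('top','t1.png',s=1.42)
for n in('scene','top'):
    K,R,t=cam(n); print(n,K[0,0],(-R.T@t).round(),R.round(2).tolist())
print(manip.read_state())
E
```

```text
scene 442.8637197280393 [-151.  569.  875.] [[-0.69, -0.73, 0.01], [-0.5, 0.46, -0.73], [0.53, -0.51, -0.68]]
top 541.4427651130502 [ 312.   29. 1285.] [[-0.03, -1.0, 0.0], [-0.99, 0.03, -0.12], [0.12, -0.01, -0.99]]
{'time_s': 0.1, 'qpos': array([ 1.22641838,  0.43516488,  0.02498778,  1.57399267, -0.01158541,
        1.13403027, -0.07508857]), 'qd': array([-0.00090237, -0.00130653,  0.00020555, -0.00179791, -0.00020349,
       -0.00036115,  0.00023956]), 'tau': array([ 3.72276379e-03, -6.71764112e+01,  1.02843102e+00, -3.16906643e+01,
        1.57225295e-02,  7.18973504e-03, -3.79573817e-05]), 'tool_pos': array([ 149.4563244 , -606.35562906,  203.20266701]), 'tcp_rot': array([-7.06929073e-04,  9.92705452e-01,  1.20562681e-01, -1.61872670e-04]), 'contact_force': array([-0.33066226,  0.60670027, -0.89860536]), 'ft_torque': array([ 0.01360018, -0.00242171,  0.04189721]), 'gripper_force': 0.0, 'opening': 85.24562296416254}
```

View pics/s1.png

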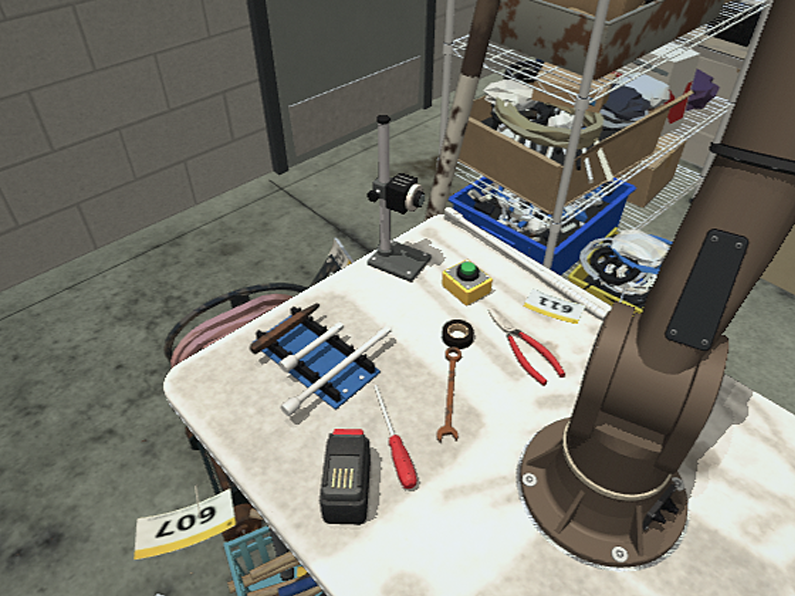

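View pics/t1.png

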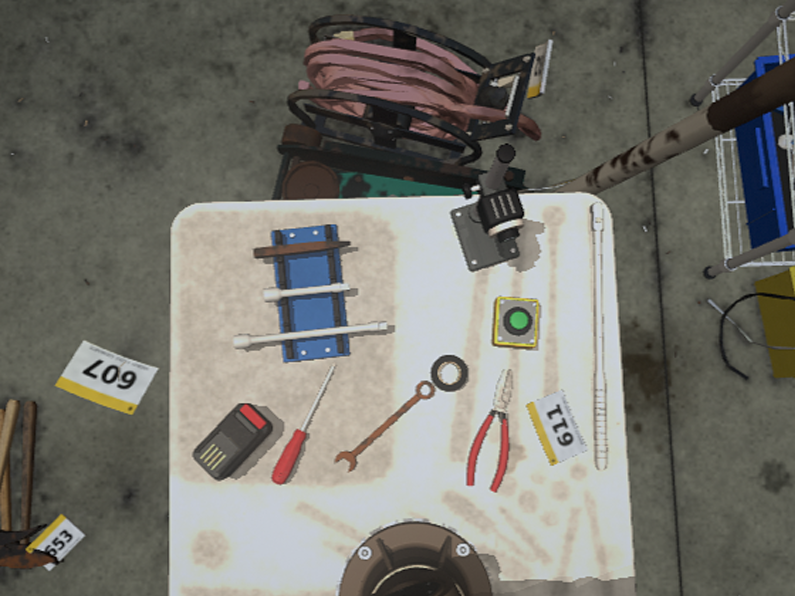

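The scene and top views both show everything. In the scene view the rack is near (315,355), the button at (468,268) and the camera at (405,192). In the top view the short bar runs (265,296)–(352,288), with the socket end on the left (+y). The button is at (518,320) and the lens near (508,235). I'll enlarge the top and scene regions next.

```bash
python3 - <<'E'
from h import *
snap('top','t2.png',(150,95,400,265),3.2); snap('scene','s2.png',(165,75,365,295),2.7)
E
```

```text
(no output)
```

View pics/t2.png

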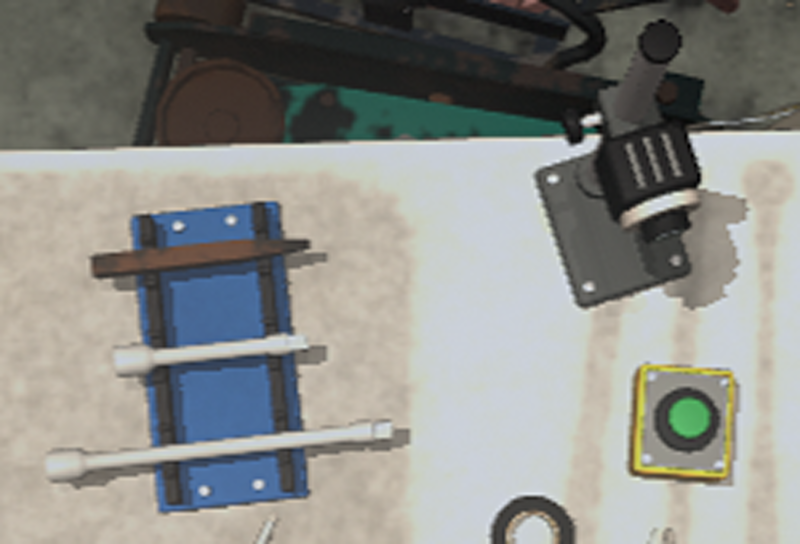

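View pics/s2.png

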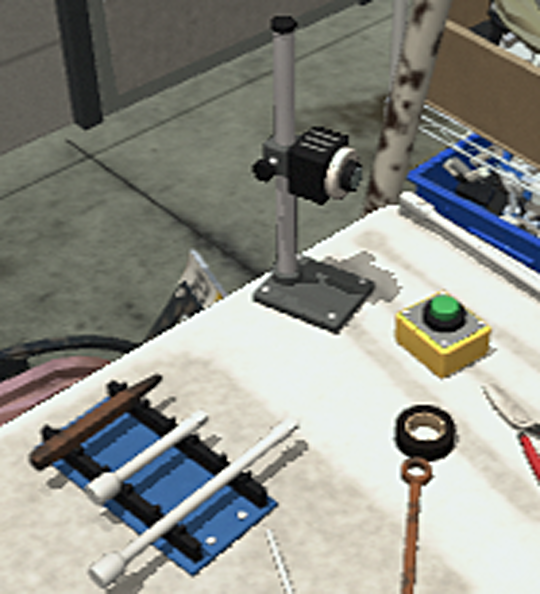

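```bash
python3 - <<'E'
from h import *
T=lambda L:np.array(L)/3.2+[150,95]
S=lambda L:np.array(L)/2.7+[165,75]
print('btn tri',tri(S([(446,305)]),T([(688,417)])))
for z in(46,50): print('btn top',z,onz('top',T([(688,417)]),z), onz('scene',S([(446,305)]),z))
b=onz('top',T([(536,168),(583,306),(690,275)]),14); print('base',b, np.linalg.norm(b[0]-b[1]),np.linalg.norm(b[2]-b[1]))
bs=onz('scene',S([(254,290),(332,327),(374,287)]),14); print('base scene',bs,np.linalg.norm(bs[0]-bs[1]),np.linalg.norm(bs[2]-bs[1]))
d=b[0]-b[1];d/=np.linalg.norm(d); c=(b[0]+b[2])/2
print('yaw x',np.degrees(np.arctan2(d[1],d[0])),'centre',c,'lens xy',c-50*d)
print('lens tri',tri(S([(353,178)]),T([(664,238)])))
for n,f,L in(('top',T,[(115,361),(305,343),(205,352)]),('scene',S,[(101,489),(204,417),(150,453)])):
    print(n,onz(n,f(L),42))
# rack corners z~8
print('rack',onz('top',T([(133,217),(279,202),(308,495),(163,511)]),8))
E
```

```text
btn tri [[ 440.8 -179.8   62.2]]
btn top 46 [[ 443.  -182.2   46. ]] [[ 452.  -195.4   46. ]]
btn top 50 [[ 442.6 -181.5   50. ]] [[ 449.1 -191.7   50. ]]
base [[ 637.5  -82.3   14. ]
 [ 531.5 -113.4   14. ]
 [ 552.8 -194.1   14. ]] 110.46814020340888 83.4636447802275
base scene [[ 638.6  -86.7   14. ]
 [ 534.6 -107.5   14. ]
 [ 551.1 -188.6   14. ]] 106.05960588272993 82.76146446263502
yaw x 16.35148950265974 centre [ 595.15 -138.2    14.  ] lens xy [ 547.17236599 -152.27645677   14.        ]
lens tri [[ 546.8 -147.9  182.3]]
top [[495.5 230.2  42. ]
 [504.9  92.5  42. ]
 [500.3 165.   42. ]]
scene [[496.  220.9  42. ]
 [502.5  95.   42. ]
 [500.7 161.5  42. ]]
rack [[609.4 221.4   8. ]
 [618.  111.5   8. ]
 [396.8  94.3   8. ]
 [387.9 201.3   8. ]]
```

The crops show the button top at t2(688,417)/s2(446,305) and the lens at t2(664,238)/s2(353,178). The short bar's ends are at t2(115,361) and (305,343), which gives a length of 137 mm and a mid-point near (500,162), and both fit the given sizes. I'll refine the stand's yaw and the lens height with a joint fit.

```bash
cat > fit.py <<'E'
from h import *
from scipy.optimize import least_squares
T=lambda L:np.array(L,float)/3.2+[150,95]
S=lambda L:np.array(L,float)/2.7+[165,75]
# stand-frame pts; h = lens height
def pts(p):
    x,y,a,h=p; c,s=np.cos(a),np.sin(a)
    W=lambda X,Y,Z:(x+c*X-s*Y,y+s*X+c*Y,Z)
    t=[W(55,45,14),W(-55,45,14),W(-55,-45,14),W(-50,0,h),W(35,0,335)]
    return proj('top',t),proj('scene',t)
ot=T([(536,168),(583,306),(690,275),(664,238),(660,42)])
os_=S([(254,290),(332,327),(374,287),(353,178),(285,22)])
w=np.array([1,1,1,1,.6])[:,None]
f=lambda p:np.r_[((pts(p)[0]-ot)*w).ravel(),((pts(p)[1]-os_)*w).ravel()]
r=least_squares(f,[595,-138,.24,182],x_scale=[10,10,.1,10],loss='soft_l1')
x,y,a,h=r.x; d=np.array([np.cos(a),np.sin(a)])
print(r.x.round(2),np.degrees(a),f(r.x).reshape(-1,2).round(1).tolist())
L=np.array([x,y])-50*d; print('lens',L,h,'mid',L-130*d)
E
python3 fit.py
```

```text
[ 5.9526e+02 -1.3773e+02  2.4000e-01  1.8124e+02] 13.488857649158525 [[-0.5, -0.3], [-2.8, 0.2], [0.1, 0.2], [0.2, -0.4], [0.8, -1.0], [-1.3, 0.9], [0.6, 0.7], [1.0, -1.0], [1.2, 0.2], [-0.1, -1.5]]
lens [ 546.63922653 -149.39741289] 181.24310081238409 mid [ 420.22523749 -179.72072695]
```

>>> {"api": "send_rows", "payload": {"rows": [[[0.03,0,0,0],[0.06,0,0,0],[0.09,0,0,0],[0.1,-0.03,0,0],[0.1,-0.06,0,0],[0.1,-0.1,0,0],[0.1,-0.13,0,0],[0.1,-0.16,0,0],[0.1,-0.2,0,0],[0.1,-0.2,0,0]]], "grip": 1}}

```text
time_s: 1.2
tool_pos: [197.4, -384.1, 203.6]
tcp_rot: [-0.001, 0.993, 0.121, -0.001]
contact_force: [0.8, -0.4, -1.0]
opening: -0.3
gripper_force: 0.0
```

>>> {"api": "send_rows", "payload": {"rows": [[[0.04,-0.02,0,0],[0.08,-0.04,0,0],[0.12,-0.06,0,0],[0.16,-0.08,0.02,0],[0.2,-0.1,0.04,0],[0.24,-0.12,0.07,0],[0.27,-0.132,0.1,0],[0.2855,-0.139,0.11,0],[0.2855,-0.139,0.11,0],[0.2855,-0.139,0.11,0]]]}}

```text
time_s: 2.2
tool_pos: [442.7, -185.7, 93.7]
tcp_rot: [-0.0, 0.993, 0.121, -0.0]
contact_force: [-0.5, -1.5, 0.7]
opening: 0.1
gripper_force: 0.0
```

```bash
python3 - <<'E'
from h import *
snap('scene','s3.png',(270,140,390,230),6)
print(manip.read_state()['tool_pos'])
E
```

```text
[ 442.47263961 -186.33937983   94.19546438]
```

View pics/s3.png

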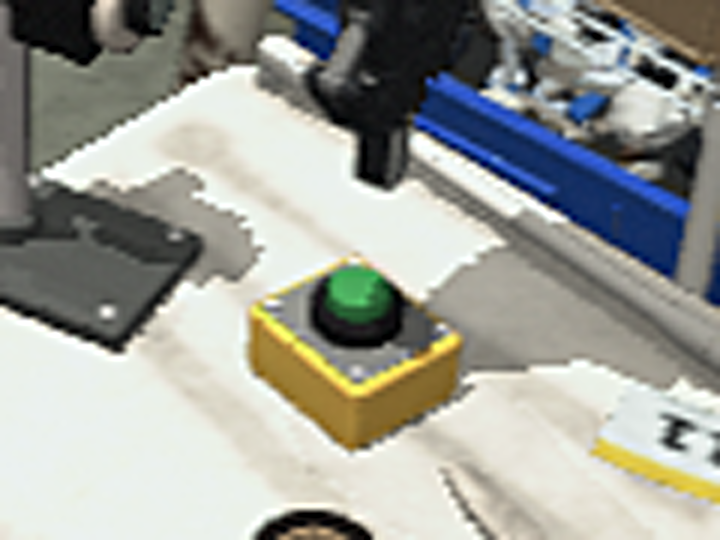

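The fingertip at crop (380,185) hangs over the green cap at crop (360,283), aligned within a few mm. Next I'll press down while watching the force.

>>> {"api": "send_rows", "payload": {"rows": [[[0,-0.002,0.01,0],[0,-0.005,0.02,0],[0,-0.005,0.025,0],[0,-0.005,0.03,0],[0,-0.005,0.032,0],[0,-0.005,0.034,0],[0,-0.005,0.036,0],[0,-0.005,0.038,0],[0,-0.005,0.038,0],[0,-0.005,0.038,0]]]}}

```text
time_s: 3.25
tool_pos: [441.6, -180.6, 55.9]
tcp_rot: [0.0, 0.993, 0.121, 0.0]
contact_force: [-0.3, 0.4, 0.1]
opening: 0.0
gripper_force: 0.0
```

>>> {"api": "send_rows", "payload": {"rows": [[[0,0,0.001,0],[0,0,0.002,0],[0,0,0.003,0],[0,0,0.004,0],[0,0,0.005,0],[0,0,0.005,0],[0,0,0.005,0],[0,0,0.005,0],[0,0,0.005,0],[0,0,0.005,0]]]}}

```text
time_s: 4.25
tool_pos: [441.6, -180.6, 50.9]
tcp_rot: [0.0, 0.993, 0.121, 0.0]
contact_force: [0.3, -0.3, -0.3]
opening: 0.0
gripper_force: 0.0
```

```bash
python3 - <<'E'
from h import *
im=eyes.read_camera('scene')[:,:,::-1]; tp=eyes.read_camera('top')[:,:,::-1]
print(manip.read_state()['tool_pos'],proj('scene',[441.6,-180.6,50.9]),proj('top',[441.6,-180.6,50.9]))
a=cv2.resize(im[130:220,285:375],None,fx=4.4,fy=4.4,interpolation=2); b=cv2.resize(tp[180:270,320:410],None,fx=4.4,fy=4.4,interpolation=2)
cv2.imwrite('pics/c4.png',np.hstack([a,b]))
E
```

```text
[ 441.61242053 -180.57661691   50.93880771] [[329.53328448 190.72403942]] [[364.67788256 225.69974465]]
```

View pics/c4.png

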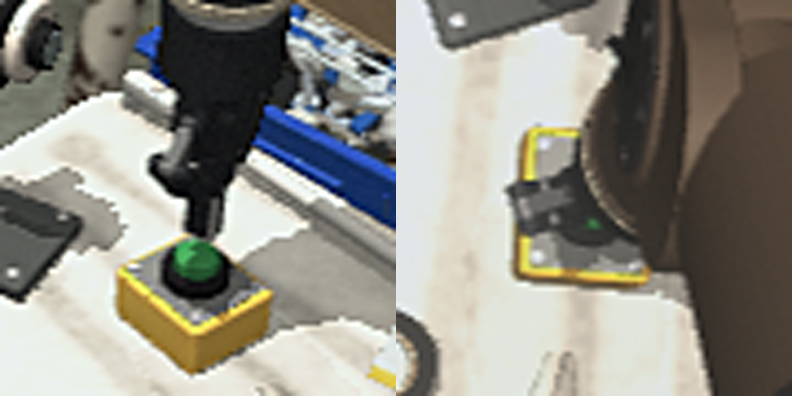

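```bash
python3 - <<'E'
from h import *
print('tip s3 ->',proj('scene',[442.5,-186.3,94.2]),'seen ~333.3,171')
for z in (45,48,52,56,60):
    th=np.linspace(0,2*np.pi,60); c=np.c_[442+15*np.cos(th),-181+15*np.sin(th),0*th+z]
    p=proj('scene',c); q=proj('top',c); print(z,p.min(0).round(1),p.max(0).round(1),q.min(0).round(1),q.max(0).round(1))
im=eyes.read_camera('scene').astype(int); g=(im[:,:,1]>im[:,:,0]*1.5)&(im[:,:,1]>im[:,:,2]*1.3)&(im[:,:,1]>60)
ys,xs=np.where(g[170:210,310:350]); print('green now',xs.min()+310,xs.max()+310,ys.min()+170,ys.max()+170)
im=cv2.imread('pics/s3.png').astype(int)[:,:,::-1]; g=(im[:,:,1]>im[:,:,0]*1.5)&(im[:,:,1]>im[:,:,2]*1.3)&(im[:,:,1]>60)
ys,xs=np.where(g); print('green s3',xs.min()/6+270,xs.max()/6+270,ys.min()/6+140,ys.max()/6+140)
im=cv2.imread('pics/t2.png').astype(int)[:,:,::-1]; g=(im[:,:,1]>im[:,:,0]*1.5)&(im[:,:,1]>im[:,:,2]*1.3)&(im[:,:,1]>60); g[:300]=0
ys,xs=np.where(g); print('green t2',xs.min()/3.2+150,xs.max()/3.2+150,ys.min()/3.2+95,ys.max()/3.2+95)
E
```

```text
tip s3 -> [[331.91469005 177.86774867]] seen ~333.3,171
45 [324.1 188.7] [334.7 195.7] [357.9 219.3] [370.9 232.3]
48 [324.1 187.9] [334.7 194.9] [358.1 219.2] [371.2 232.1]
52 [324.2 186.8] [334.9 193.8] [358.4 219. ] [371.5 232. ]
56 [324.3 185.8] [335.  192.7] [358.7 218.8] [371.8 231.8]
60 [324.4 184.7] [335.1 191.7] [358.9 218.6] [372.1 231.6]
green now 324 334 185 193
green s3 324.3333333333333 334.8333333333333 184.5 193.66666666666666
green t2 358.75 371.875 219.0625 231.875
```

The tip appears about 7 px above its projection in both pictures, so the real tip is either higher or further back than the TCP reading. I'll creep down while watching the force.

>>> {"api": "send_rows", "payload": {"rows": [[[0,0,0.001,0],[0,0,0.002,0],[0,0,0.003,0],[0,0,0.004,0],[0,0,0.005,0],[0,0,0.006,0],[0,0,0.007,0],[0,0,0.007,0],[0,0,0.007,0],[0,0,0.007,0]]]}}

```text
time_s: 5.4
tool_pos: [441.6, -180.6, 43.9]
tcp_rot: [0.0, 0.993, 0.121, -0.0]
contact_force: [0.5, -0.1, 0.7]
opening: 0.2
gripper_force: 0.0
```

```bash
python3 - <<'E'
from h import *
im=eyes.read_camera('scene')[:,:,::-1]; tp=eyes.read_camera('top')[:,:,::-1]
s=manip.read_state(); print(s['tool_pos'],s['contact_force'],s['opening'],proj('scene',s['tool_pos']))
a=cv2.resize(im[160:210,300:350],None,fx=8,fy=8,interpolation=2); b=cv2.resize(tp[200:250,335:385],None,fx=8,fy=8,interpolation=2)
cv2.imwrite('pics/c5.png',np.hstack([a,b]))
E
```

```text
[ 441.61657037 -180.57381882   43.94595324] [-0.03235554  0.22699326  0.07550098] -0.06533479451554869 [[329.3289833  192.57059054]]
```

View pics/c5.png

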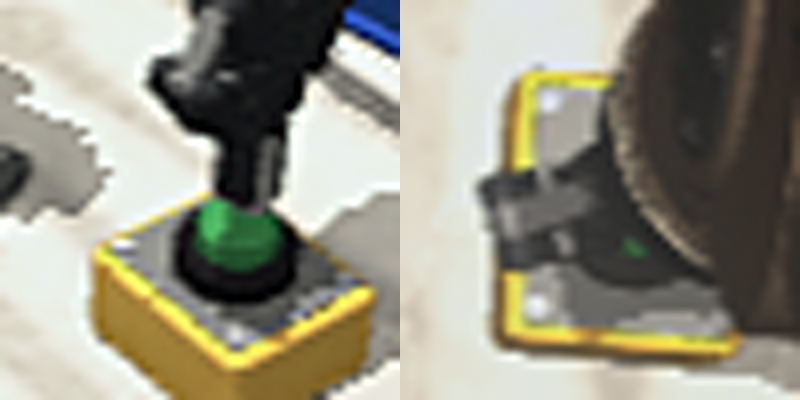

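The finger now overlaps the top of the cap at crop (243,210), so it is above the button. The tip really is about 20 mm above the reported TCP, so I'll keep creeping down.

>>> {"api": "send_rows", "payload": {"rows": [[[0,0,0.001,0],[0,0,0.002,0],[0,0,0.003,0],[0,0,0.004,0],[0,0,0.005,0],[0,0,0.006,0],[0,0,0.007,0],[0,0,0.008,0],[0,0,0.008,0],[0,0,0.008,0]]]}}

```text
time_s: 6.5
tool_pos: [441.6, -180.6, 35.9]
tcp_rot: [-0.0, 0.993, 0.121, -0.0]
contact_force: [-0.9, 0.5, -1.0]
opening: 0.1
gripper_force: 0.0
```

>>> {"api": "send_rows", "payload": {"rows": [[[0,0,0.001,0],[0,0,0.002,0],[0,0,0.003,0],[0,0,0.004,0],[0,0,0.005,0],[0,0,0.005,0],[0,0,0.005,0],[0,0,0.005,0],[0,0,0.005,0],[0,0,0.005,0]]]}}

```text
time_s: 7.5
tool_pos: [441.7, -180.6, 31.0]
tcp_rot: [0.0, 0.993, 0.121, 0.0]
contact_force: [-0.1, 0.4, 2.5]
opening: 0.1
gripper_force: 1.7
```

>>> {"api": "send_rows", "payload": {"rows": [[[0,0,0.001,0],[0,0,0.002,0],[0,0,0.003,0],[0,0,0.003,0],[0,0,0.003,0],[0,0,0.003,0],[0,0,0.003,0],[0,0,0.003,0],[0,0,0.003,0],[0,0,0.003,0]]]}}

```text
time_s: 8.5
tool_pos: [441.8, -180.6, 28.5]
tcp_rot: [0.0, 0.993, 0.121, 0.0]
contact_force: [-2.9, 1.4, 14.9]
opening: 0.1
gripper_force: 7.6
```

>>> {"api": "send_rows", "payload": {"rows": [[[0,0,0.001,0],[0,0,0.002,0],[0,0,0.002,0],[0,0,0.002,0],[0,0,0.002,0],[0,0,0.002,0],[0,0,0.002,0],[0,0,0.002,0],[0,0,0.002,0],[0,0,0.002,0]]]}}

```text
time_s: 9.5
tool_pos: [441.9, -180.7, 28.0]
tcp_rot: [0.001, 0.993, 0.121, 0.0]
contact_force: [-10.4, 3.1, 40.6]
opening: 0.2
gripper_force: 20.6
```

>>> {"api": "send_rows", "payload": {"rows": [[[0,0,-0.01,0],[0,0,-0.03,0],[0,0,-0.06,0],[0,0,-0.1,0],[0,0,-0.13,0],[0,0,-0.16,0],[0,0,-0.16,0],[0,0,-0.16,0],[0,0,-0.16,0],[0,0,-0.16,0]]]}}

```text
time_s: 10.5
tool_pos: [440.7, -180.3, 184.6]
tcp_rot: [-0.001, 0.993, 0.121, -0.001]
contact_force: [-1.4, -0.2, -0.5]
opening: 0.0
gripper_force: 0.0
```

```bash
python3 - <<'E'
from h import *
im=eyes.read_camera('scene').astype(int); g=(im[:,:,1]>im[:,:,0]*1.5)&(im[:,:,1]>im[:,:,2]*1.3)&(im[:,:,1]>60)
ys,xs=np.where(g[170:210,310:350]); print('green now',xs.min()+310,xs.max()+310,ys.min()+170,ys.max()+170)
s=manip.read_state(); print(s['tool_pos'],s['contact_force'])
R=s['tcp_rot']; a=2*np.arctan2(R[2],R[1]); p=s['tool_pos']
d=np.array([500-p[0],162-p[1]]); print('yaw',np.degrees(a),'dx,dy to bar',d@[np.cos(a),np.sin(a)],d@[np.sin(a),-np.cos(a)])
E
```

```text
green now 324 334 185 193
[ 440.90266063 -180.32385282  184.79946036] [ 0.0886542   0.61000186 -0.24047115]
yaw 13.856419387378082 dx,dy to bar 139.36055321938323 -318.2086610067854
```

The button sprang back. Now I'll move to the rack: first away from the camera face, then over the bar, turning by -80° and presetting the fingers to about 50 mm.

>>> {"api": "send_rows", "payload": {"rows": [[[0,-0.03,0,-8],[0,-0.07,0,-16],[0,-0.11,0,-24],[0,-0.15,0,-32],[0,-0.19,0,-40],[0.03,-0.23,0,-48],[0.06,-0.26,0,-56],[0.1,-0.29,0,-64],[0.13,-0.318,0,-72],[0.139,-0.318,0,-80]]], "grip": 0.4, "newtons": 40}}

```text
time_s: 11.55
tool_pos: [501.4, 167.0, 185.4]
tcp_rot: [-0.001, 0.679, 0.734, 0.001]
contact_force: [0.8, 0.3, 0.3]
opening: 51.4
gripper_force: 0.0
```

>>> {"api": "send_rows", "payload": {"rows": [[[0,0,0,0],[0,0,0,0],[0,0,0.02,0],[0,0,0.04,0],[0,0,0.06,0],[0,0,0.08,0],[0,0,0.1,0],[0,0,0.1,0],[0,0,0.1,0],[0,0,0.1,0]]]}}

```text
time_s: 12.55
tool_pos: [500.9, 161.3, 87.1]
tcp_rot: [0.001, 0.684, 0.73, 0.001]
contact_force: [1.2, 1.1, 0.4]
opening: 51.5
gripper_force: 0.0
```

```bash
python3 - <<'E'
from h import *
im=eyes.read_camera('scene')[:,:,::-1]; tp=eyes.read_camera('top')[:,:,::-1]
s=manip.read_state(); p=s['tool_pos']; print(p,s['opening'],proj('scene',p),proj('scene',p+[0,0,22]),proj('top',p))
R=s['tcp_rot']; print('yaw',np.degrees(2*np.arctan2(R[2],R[1])))
a=cv2.resize(im[180:300,165:285],None,fx=3.3,fy=3.3,interpolation=2); b=cv2.resize(tp[140:260,160:280],None,fx=3.3,fy=3.3,interpolation=2)
cv2.imwrite('pics/c6.png',np.hstack([a,b]))
E
```

```text
[501.02733121 161.52878394  87.01909246] 51.204558659380346 [[218.85289892 230.3528097 ]] [[218.02307549 224.05735635]] [[213.38146278 201.66888385]]
yaw 93.79369135499657
```

View pics/c6.png

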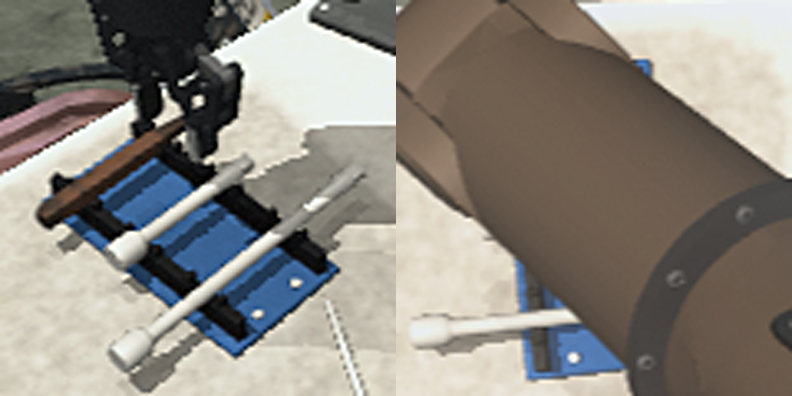

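The left crop shows the two fingertips at (137,135) and (198,158), straddling the short bar, with z matching the roughly 22 mm offset found at the button. Next I'll descend in stages.

>>> {"api": "send_rows", "payload": {"rows": [[[0,0,0.01,0],[0,0,0.02,0],[0,0,0.03,0],[0,0,0.04,0],[0,0,0.05,0],[0,0,0.06,0],[0,0,0.07,0],[0,0,0.075,0],[0,0,0.075,0],[0,0,0.075,0]]]}}

```text
time_s: 13.65
tool_pos: [500.5, 161.6, 11.0]
tcp_rot: [0.0, 0.683, 0.73, 0.0]
contact_force: [-0.1, -0.2, 0.3]
opening: 51.1
gripper_force: 0.0
```

```bash
python3 - <<'E'
from h import *
im=eyes.read_camera('scene')[:,:,::-1]
s=manip.read_state(); p=s['tool_pos']; print(p,s['contact_force'],proj('scene',p+[0,0,22]))
cv2.imwrite('pics/c7.png',cv2.resize(im[190:280,170:280],None,fx=6,fy=6,interpolation=2))
E
```

```text
[500.67373918 161.63303899  11.20070846] [-0.87993276 -0.77195024  0.00835569] [[220.84205882 245.14176886]]
```

View pics/c7.png

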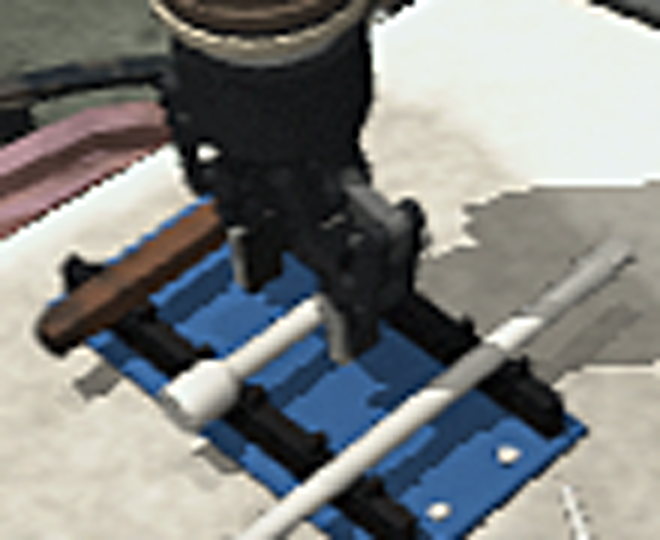

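The fingers straddle the bar's shank, with tips at crop (250,290) and (345,360) and the bar between them. I'll go down 12 mm more and close.

>>> {"api": "send_rows", "payload": {"rows": [[[0,0,0.003,0],[0,0,0.006,0],[0,0,0.009,0],[0,0,0.012,0],[0,0,0.012,0],[0,0,0.012,0],[0,0,0.012,0],[0,0,0.012,0],[0,0,0.012,0],[0,0,0.012,0]]]}}

```text
time_s: 14.7
tool_pos: [500.4, 161.5, -1.0]
tcp_rot: [0.0, 0.683, 0.73, 0.0]
contact_force: [0.6, 0.9, -0.1]
opening: 51.4
gripper_force: 0.0
```

>>> {"api": "send_rows", "payload": {"rows": [[[0,0,0,0],[0,0,0,0],[0,0,0,0],[0,0,0,0],[0,0,0,0],[0,0,0,0],[0,0,0,0],[0,0,0,0],[0,0,0,0],[0,0,0,0]]], "grip": 1, "newtons": 50}}

```text
time_s: 15.7
tool_pos: [500.6, 161.5, -1.0]
tcp_rot: [0.0, 0.683, 0.73, 0.0]
contact_force: [0.6, -0.4, 3.2]
opening: 12.1
gripper_force: 48.8
```

The opening is 12 mm, below the 16 mm shank width, with an upward reaction, so the pads seem to sit high on the bar. I'll reopen, go lower and regrip.

>>> {"api": "send_rows", "payload": {"rows": [[[0,0,0,0],[0,0,0,0],[0,0,0,0],[0,0,0,0],[0,0,0.002,0],[0,0,0.004,0],[0,0,0.006,0],[0,0,0.007,0],[0,0,0.007,0],[0,0,0.007,0]]], "grip": 0.5}}

```text
time_s: 16.7
tool_pos: [500.4, 161.4, -8.1]
tcp_rot: [0.0, 0.683, 0.73, -0.0]
contact_force: [0.2, 0.2, -0.0]
opening: 42.7
gripper_force: 0.0
```

>>> {"api": "send_rows", "payload": {"rows": [[[0,0,0,0],[0,0,0,0],[0,0,0,0],[0,0,0,0],[0,0,0,0],[0,0,0,0],[0,0,0,0],[0,0,0,0],[0,0,0,0],[0,0,0,0]]], "grip": 1, "newtons": 50}}

```text
time_s: 17.7
tool_pos: [500.6, 161.6, -8.0]
tcp_rot: [0.0, 0.683, 0.73, 0.0]
contact_force: [0.5, 1.1, 3.3]
opening: 12.5
gripper_force: 48.8
```

>>> {"api": "send_rows", "payload": {"rows": [[[0,0,-0.002,0],[0,0,-0.005,0],[0,0,-0.01,0],[0,0,-0.015,0],[0,0,-0.02,0],[0,0,-0.025,0],[0,0,-0.03,0],[0,0,-0.03,0],[0,0,-0.03,0],[0,0,-0.03,0]]], "newtons": 60}}

```text
time_s: 18.7
tool_pos: [500.3, 161.3, 21.7]
tcp_rot: [-0.0, 0.683, 0.73, -0.0]
contact_force: [-0.1, 0.1, -1.0]
opening: 12.2
gripper_force: 58.4
```

>>> {"api": "send_rows", "payload": {"rows": [[[0,0,-0.02,0],[0,0,-0.04,0],[0,0,-0.06,0],[0,0,-0.08,0],[0,0,-0.1,0],[0,0,-0.12,0],[0,0,-0.14,0],[0,0,-0.14,0],[0,0,-0.14,0],[0,0,-0.14,0]]]}}

```text
time_s: 19.7
tool_pos: [499.7, 161.0, 160.7]
tcp_rot: [-0.0, 0.683, 0.73, -0.001]
contact_force: [0.1, -0.3, -1.2]
opening: 12.3
gripper_force: 58.6
```

```bash
python3 - <<'E'
from h import *
F=[]; 
for i in range(6):
    im=eyes.read_camera('scene'); s=manip.read_state(); F.append(np.r_[s['contact_force'],s['ft_torque']])
p=s['tool_pos']; print(p,s['opening'],s['gripper_force'],np.mean(F,0).round(2))
cv2.imwrite('pics/raw8.png',im[:,:,::-1])
# bright blobs near the expected ends
for h in(22,35): 
  for z in (0,): print(h,proj('scene',[[p[0]-5,p[1]+69,p[2]+h+19],[p[0]+5,p[1]-69,p[2]+h+19]]).round(1).tolist())
im0=cv2.imread('pics/s1.png')
g=((im.min(2)>150)&(im.max(2)-im.min(2)<25)).astype(np.uint8)
n,l,st,c=cv2.connectedComponentsWithStats(g)
for i in range(1,n):
    if 15<st[i,4]<3000 and 120<c[i,0]<330 and 120<c[i,1]<300: print(st[i],c[i].round(1))
E
```

```text
[500.23549635 161.40591607 161.46539841] 11.929528076262315 58.61255950934719 [-0.18  0.21 -1.43 -0.02  0.02 -0.  ]
22 [[190.5, 210.7], [236.7, 181.1]]
35 [[189.7, 206.4], [236.4, 176.8]]
[321 123  18  10  18] [329.5 127.2]
[287 130   7   9  30] [289.8 133.6]
[319 189   9  12  17] [322.  195.1]
[188 193  25  17 127] [198.9 201.3]
[318 233   9   4  24] [321.7 234.9]
[211 277  12  11  51] [217.  281.8]
```

The bar is held, with a weight reading of about 1.5 N. Next I'll swing to a stand-off in line with the lens: pull back in x first, then travel sideways while turning +80°.

>>> {"api": "send_rows", "payload": {"rows": [[[0,-0.035,0,4],[-0.01,-0.07,0,8],[-0.03,-0.1,0,16],[-0.07,-0.13,0,24],[-0.11,-0.15,0,32],[-0.15,-0.162,0,40],[-0.19,-0.162,0,48],[-0.23,-0.162,0,56],[-0.27,-0.162,0,64],[-0.3,-0.162,0,72]]]}}

```text
time_s: 21.0
tool_pos: [358.8, -151.2, 162.0]
tcp_rot: [0.0, 0.983, 0.186, 0.0]
contact_force: [0.2, 0.9, -1.5]
opening: 12.0
gripper_force: 58.8
```

```bash
cat > where.py <<'E'
from h import *
s=manip.read_state(); p=s['tool_pos']; R=s['tcp_rot']; a=2*np.arctan2(R[2],R[1])
L=np.array([546.6,-149.4]); y=np.radians(13.5); d=np.array([np.cos(y),np.sin(y)])
print(p.round(1),'yaw',np.degrees(a).round(1),s['opening'],s['qpos'].round(2))
for k in(190,130):
    e=L-k*d-p[:2]; print(k,'dx,dy',(e@[np.cos(a),np.sin(a)]).round(1),(e@[np.sin(a),-np.cos(a)]).round(1))
E
python3 where.py
```

```text
[ 358.8 -151.2  162. ] yaw 21.4 11.981646609929259 [ 0.58  0.12 -0.35  2.14  0.05  0.89 -1.  ]
190 dx,dy -12.7 40.7
130 dx,dy 46.8 49.0
```

>>> {"api": "send_rows", "payload": {"rows": [[[-0.004,0.01,0,3],[-0.008,0.02,0,6],[-0.012,0.03,0.01,8],[-0.0127,0.041,0.02,8],[-0.0127,0.041,0.031,8],[-0.0127,0.041,0.031,8],[-0.0127,0.041,0.031,8],[-0.0127,0.041,0.031,8],[-0.0127,0.041,0.031,8],[-0.0127,0.041,0.031,8]]]}}

```text
time_s: 22.0
tool_pos: [362.6, -191.4, 131.2]
tcp_rot: [0.0, 0.993, 0.121, 0.0]
contact_force: [0.6, -0.9, -1.2]
opening: 12.4
gripper_force: 58.8
```

```bash
python3 where.py; python3 - <<'E'
from h import *
im=eyes.read_camera('scene')[:,:,::-1]; tp=eyes.read_camera('top')[:,:,::-1]
a=cv2.resize(im[100:190,250:370],None,fx=6.6,fy=6.6,interpolation=2); b=cv2.resize(tp[140:184,300:420],None,fx=6.6,fy=6.6,interpolation=2)
cv2.imwrite('pics/raw_s.png',im); cv2.imwrite('pics/raw_t.png',tp)
p=manip.read_state()['tool_pos']; y=np.radians(13.5); d=np.array([np.cos(y),np.sin(y),0])
E0=p+70*d; print('scene expect z+47/50/53',proj('scene',[E0+[0,0,k] for k in(40,50,60)]).round(1).tolist(),'lens',proj('scene',[546.6,-149.4,181.2]),proj('top',[[546.6,-149.4,181.2],E0+[0,0,50]]))
g=((im.min(2)>140)&(im.max(2)-im.min(2)<30)).astype(np.uint8)
n,l,st,c=cv2.connectedComponentsWithStats(g)
for i in range(1,n):
    if 10<st[i,4]<3000 and 250<c[i,0]<370 and 80<c[i,1]<230: print(st[i],c[i].round(1))
E
```

```text
[ 362.6 -191.4  131.2] yaw 13.9 12.420379063917123 [ 0.61  0.2  -0.3   2.14  0.08  0.81 -1.06]
190 dx,dy -1.3 2.1
130 dx,dy 58.7 2.5
scene expect z+47/50/53 [[334.9, 159.1], [335.2, 156.1], [335.5, 153.0]] lens [[296.93649266 141.12741112]] [[357.6737156  169.04530513]
 [372.74871762 224.16923614]]
[321 118  19   9  29] [330.6 122.4]
[320 122  36  22  95] [341.5 133.1]
[286 130  10  14  44] [289.3 135.1]
[353 145   5   7  14] [355.2 148. ]
```

```bash
python3 - <<'E'
import cv2,numpy as np
a=cv2.imread('pics/raw_s.png')[110:200,270:370]; b=cv2.imread('pics/raw_t.png')[155:245,340:400]
cv2.imwrite('pics/c9.png',cv2.resize(np.hstack([a,b]),None,fx=5,fy=5,interpolation=2))
E
```

```text
(no output)
```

View pics/c9.png

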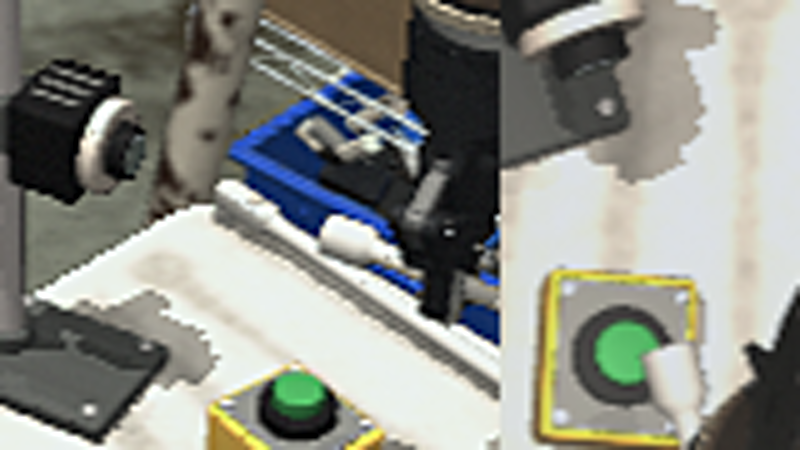

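The scene view shows the socket end face at crop (331,234), which is px (336.2,156.8), with the lens at (296.6,140.6). In the top view the socket end is at px (374,225). All of these agree with the predictions to about 1 px.

```bash
python3 - <<'E'
from h import *
e=tri([(336.2,156.8)],[(373.6,224.6)])[0]; print('socket end',e)
y=np.radians(13.5); d=np.array([np.cos(y),np.sin(y)]); L=np.array([546.6,-149.4]); v=e[:2]-L
print('lens-frame x,y,z',v@d,v@[-d[1],d[0]],e[2]-181.2)
p=manip.read_state()['tool_pos']; D=np.r_[d,0]
q=proj('scene',[p+70*D+[0,0,48],p-70*D+[0,0,48]]); print('slope expected',(q[1]-q[0])[1]/(q[1]-q[0])[0],'seen',56/159)
for t in(-5,5):
    D2=np.r_[d*np.cos(np.radians(t)),np.sin(np.radians(t))]; q=proj('scene',[p+70*D2+[0,0,48],p-70*D2+[0,0,48]]); print(t,(q[1]-q[0])[1]/(q[1]-q[0])[0])
E
```

```text
socket end [ 429.7 -177.7  178. ]
lens-frame x,y,z -120.27654749161054 -0.22830571249888051 -3.1999999999999886
slope expected 0.3775161688588198 seen 0.3522012578616352
-5 0.29739506353844214
5 0.4595985383779453
```

The socket end is at x -120, y 0, z -3 mm in the lens frame, and the bar is level within about 2°. I'll advance 60 mm slowly and raise it 2 mm.

>>> {"api": "send_rows", "payload": {"rows": [[[0.008,0,0,0],[0.016,0,-0.002,0],[0.024,0,-0.002,0],[0.032,0,-0.002,0],[0.04,0,-0.002,0],[0.048,0,-0.002,0],[0.054,0,-0.002,0],[0.058,0,-0.002,0],[0.06,0,-0.002,0],[0.06,0,-0.002,0]]]}}

```text
time_s: 23.1
tool_pos: [420.7, -177.1, 132.9]
tcp_rot: [-0.0, 0.993, 0.121, -0.0]
contact_force: [0.1, -0.1, -2.2]
opening: 11.7
gripper_force: 58.8
```

>>> {"api": "send_rows", "payload": {"rows": [[[0,0,0,0],[0,0,0,0],[0,0,0,0],[0,0,0,0],[0,0,0,0],[0,0,0,0],[0,0,0,0],[0,0,0,0],[0,0,0,0],[0,0,0,0]]]}}

```text
time_s: 24.1
tool_pos: [420.6, -177.2, 132.9]
tcp_rot: [0.0, 0.993, 0.121, -0.0]
contact_force: [0.1, -0.2, -1.4]
opening: 12.2
gripper_force: 58.8
```

```bash
python3 where.py; python3 - <<'E'
from h import *
im=eyes.read_camera('scene'); s=manip.read_state(); print(s['contact_force'],np.abs(s['qd']).max())
q=proj('scene',[488.1,-163.7,180]); print('expected socket px',q)
g=((im.min(2)>150)&(im.max(2)-im.min(2)<40)); x,y=q[0].round().astype(int)
for r in range(y-8,y+9): print(r,''.join('#' if g[r,c] else '.' for c in range(x-10,x+25)))
E
```

```text
[ 420.6 -177.2  132.9] yaw 13.8 12.161122326649243 [ 0.53  0.27 -0.3   2.04  0.11  0.85 -1.16]
190 dx,dy -61.0 2.0
130 dx,dy -1.0 2.4
[ 0.53880598  0.39487145 -1.96779875] 0.002065395686583641
expected socket px [[316.1585339  148.67632348]]
141 ...................................
142 ...................................
143 ...................................
144 .......................##..........
145 ..........###......................
146 ........########...................
147 .......###########.................
148 ........###########................
149 ........###########................
150 ........#############..............
151 ..#####....###########.............
152 #######.......#########............
153 #######............####............
154 #######..............##............
155 #########........###.....#.........
156 ###########........#####..#........
157 ############........#####..........
```

The socket is where predicted: its end face is at about px (315,149), held still about 60 mm in front of the glass. I'm handing the job in.

```bash
python3 -c "
from h import *
print(ticket.close_job())"
```

```text
the job is handed in; nothing more can be done
None
```

I pressed the green button fully and it sprang back. The short extension is now out of the rack and held level and still, its socket end about 60 mm in front of the lens and on its axis within a few mm. The job is handed in, but no verdict came back.

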